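# Set the appliance test box and start the test

## Task

Set up the grey test box for the next second-hand appliance: push the selector handle round with a fingertip, click by click, until it rests in the click position that points at the sixth stud clockwise (seen from above) from the long off bar. Only once it stands there, press the round button on the same box all the way in and let it come back out. Do not grip the handle between the fingers, and leave the candlestick, bowl and jar beside the box where they stand.

Things in the scene. Friction and masses are not known exactly. Their poses are not given: they have to be found in the camera images.
- tester: Grey test box fixed to the table, 200 (x) x 300 (y) x 80 mm high; origin at the centre of its underside; its front with three round sockets faces its own -x. On its lid, 60 mm to +y of the centre, lies a round aluminium scale plate, 160 mm across and 3 mm thick, with the selector at its centre; the button is 90 mm to -y of the box's centre.
- off_bar (a point): Centre of the long black radial bar (off, 20 x 5 x 2 mm) on the scale plate, 69 mm from the selector axis. From it, clockwise seen from above, follow nine round black studs (8 mm across, 2 mm high) at the same radius, each 30 deg further. The 90 deg after the last stud, towards the box's front, are bare.
- selector_axis (a point): Point on the selector's vertical turning axis, on the upper face of the scale plate (83 mm above the table).
- selector_tip (a point): Top of the outer end of the black selector handle, 58 mm from the turning axis and 42 mm above the scale plate; the handle points along the line from the axis to here. It is an upright bar 16 mm thick, from 18 mm behind the axis to 58 mm in front, from 10 to 42 mm above the plate, over a round hub (radius 22 mm, up to 10 mm above the plate).
- selector (a joint): Selector angle (rad): 0 = at the off bar, grows clockwise seen from above, end stops at 0 and 4.71. A detent clicks every 0.5236 rad, so stud n is at n x 0.5236. About 0.2 Nm (4 to 5 N at 45 mm from the axis) leaves a click position; past the midpoint the handle jumps ahead into the next one and stays. It starts in one of the first positions (off to third stud).
- start_top (a point): Centre of the top of the round grey push button (36 mm across, in a black housing) on the box's lid; it is pressed straight down.
- start (a joint): Button travel (m): 0 = out, 0.006 = fully in, which takes 5 N; it springs back.
- candlestick: Brass candlestick, 160 mm high, foot 92 mm across; origin at the centre of its underside. Leave alone.
- bowl: White ceramic bowl, 110 mm across, 55 mm high; origin at the centre of its underside. Leave alone.
- jar: Blue ceramic jar with a steel cap, 68 mm across, 85 mm high; origin at the centre of its underside. Leave alone.

How it is judged:
By the outcome, as a careful person would: the job done as asked, in the order asked, and still so for the second after the job is handed in, with the robot touching nothing.
It also fails if it takes over 58 s, if anything falls off the work surface, if the arm or the gripper's body presses on something with over 40 N, if the wrist force passes 120 N, or if a joint passes its speed limit or range.

## Robot

A 6-joint arm with a two-finger parallel gripper is mounted at the origin on the work surface. World frame = base frame: x ahead of the robot, y to its left, z up, the work surface at z = 0. Lengths are in m, angles in rad, forces in N, time in s.
With the tool pointing down it reaches from about 0.275 to 0.975 m from the base axis. Payload 8.4 kg.
Tool frame: the origin (TCP) lies at the very end of the fingers, on their centre line; the grasp point (between the pads) lies grip_depth behind it (grip_depth is the distance from the TCP to the grasp point, in m); z points along the fingers, y is the line along which they close (so a half turn about z gives the same grasp; the last joint's range is limited). The gripper opens to 92 mm and grips with 3 to 60 N. Pads are 20 mm wide; open, the fingers measure 128 mm over their backs; the gripper's body (75 mm by 189 mm) begins 69 mm behind the grasp point.
Start: joints at [-1.337, 0.353, 1.633, -0, 1.155, -0.002], TCP at [0.146, -0.608, 0.215] pointing down, gripper open.
Joint ranges: [-2.63, 2.63], [-0.92, 2.1], [0.06, 2.66], [-1.3, 4.44], [0, 2.69], [-3.02, 3.02]. Speed limits (rad/s): [2.22, 2.22, 2.79, 3.14, 3.14, 3.14].

## Interface

Orientations are given as a rotation vector (axis times angle).
In Python, from plant import * gives the robot as it stands.
- The arm moves only by the tool servo_tool, never from a script. Its argument "steps" is a list of rows, each an object of numbers: "gripper": the finger opening in cm, from 0 to 9.19; "x", "y", "z": the shift along the tool's x, y, z in cm; "turn": the turn about the tool's z in rad. In form: [{"gripper": .., "x": .., "y": .., "z": .., "turn": ..}, ...]. A call has 1 to 12 rows; each row is the pose to reach, as a shift and turn from the pose commanded when the call began, along the tool's axes at that moment; what a row does not reach only later rows make up. A row lasts 1/8 s, in which the tool goes at most 62.5 mm and 10.7 degrees, less where a joint would pass 70% of its speed; a pose out of reach is approached as far as the arm can. A call with a gripper value outside its range is refused whole. The fingers move at their own pace and stop on an object; the grip force is fixed at half the most. Time passes only in rows, so rows that repeat a pose let the fingers close. It gives the time, the measured TCP pose, the force and the opening at its end, in the units of the state.
- observe(): the state, without advancing time (a new reading comes with each control period).
- capture(name): name is "side" or "top" or "wrist"; returns a dict with "color" (384x512x3 uint8, blue, green, red), "depth" (384x512 float32, m along the optical axis (not along the pixel's ray), 0 where there is no reading), "camera_matrix" (3x3 intrinsics, pixels), "R" (3x3) and "t" (3): a world point X has camera coordinates R X + t; the wrist camera has in their place "tool_from_camera" (4x4, takes a point from camera to tool coordinates, whose origin is the TCP and whose axes are the flange's). Camera axes: x right, y down, z forward; pixel columns grow to the right and rows downward; lengths in m; the calibration is good to about 2 mm. A picture is of the moment at which its call begins: read the wrist's pose just before it.
- finish_job(): hands the job in, once; it reports no verdict.
Trained networks look in a picture, given as the dict that the camera call returned (one of the last four; its "shot" number tells which), for a name from the list of things; names that differ only in an ending like _2 or _b are one class to them, and where a whole thing is asked for, a point or a joint stands for the part that bears it (a point fixed in the world has none). Each returns a list of dicts, best first, with "p" (0 to 1); they miss things now and then, are a little off and sometimes report something else, mostly with a low value. They report only what shows in the picture. A call takes as long as a camera call.
- regions_of(picture, thing): "mask" (384x512 bool, what is visible of it) and "position" ([column, row] in pixels, amid what is visible of it).
- place_of(picture, thing): "position" ([column, row] in pixels: a listed point, or the origin of a listed thing).
The state is a dict: "time": time; "joints": joint angles; "qvel": joint speeds; "effort": joint torques, N m; "position": TCP position; "tool_rot": TCP orientation; "ft_force": force on the tool from outside, world axes, zero at the start; "moment": the same for the moment, N m; "finger_gap": finger opening in m.
Only numpy, scipy, OpenCV 4.12 (cv2) and the standard library are available. Lean on these libraries where they do the work, as an engineer would, in place of code of your own. Each camera call takes 0.05 s, during which the arm holds its last target. There are 200 camera calls.

## Working session

There is one attempt and no reset: what is moved stays moved. The work goes in short steps, Python scripts to look and compute and a tool call to move; the robot and the scene stay as the last step left them, time stands still between calls to the robot, and variables do not carry over. Pictures are saved under pics/ and viewed, on a budget of 10 in all, crops included, one or two more only if the job needs it, and the job is handed in when it is done.

Besides the shell and the picture viewer there is one more tool, called after "Request:" as name(argument=value, ...), one argument or row to a line, values as JSON. servo_tool: Moves the arm, as the interface text tells. Its arguments: {"type":"object","properties":{"steps":{"type":"array"}},"required":["steps"]}

```bash
mkdir -p pics; ls; cat > h.py <<'E'
from plant import *
import numpy as np, cv2
from scipy.spatial.transform import Rotation as Ro
def cam(n):
    s=observe(); p=capture(n)
    if n=="wrist":
        T=np.eye(4);T[:3,:3]=Ro.from_rotvec(s["tool_rot"]).as_matrix();T[:3,3]=s["position"]
        W=T@np.array(p["tool_from_camera"])
    else:
        W=np.eye(4);R=np.array(p["R"]);W[:3,:3]=R.T;W[:3,3]=-R.T@np.array(p["t"])
    return p,W
def ray(p,W,uv):
    d=np.linalg.inv(p["camera_matrix"])@np.array([uv[0],uv[1],1.]);return W[:3,3],W[:3,:3]@d
def atz(p,W,uv,z):
    o,d=ray(p,W,uv);return o+d*(z-o[2])/d[2]
def tri(a,b):
    A=0;B=0
    for o,d in (a,b):
        d=d/np.linalg.norm(d);P=np.eye(3)-np.outer(d,d);A=A+P;B=B+P@o
    return np.linalg.solve(A,B)
E
python3 - <<'E'
from h import *
np.set_printoptions(precision=4,suppress=True)
s=observe();print(s["position"],s["tool_rot"],s["time"],s["finger_gap"])
R={}
for n in("top","side"):
    p,W=cam(n);cv2.imwrite(f"pics/{n}0.png",p["color"])
    for t in "selector_axis selector_tip off_bar start_top tester candlestick bowl jar".split():
        r=place_of(p,t)
        if r:
            z={"selector_axis":.083,"selector_tip":.125,"off_bar":.085,"start_top":.09}.get(t,0)
            R[n,t]=ray(p,W,r[0]["position"]);print(n,t,r[0]["p"],r[0]["position"],atz(p,W,r[0]["position"],z))
for t in "selector_axis selector_tip off_bar start_top".split():
    if("top",t) in R and("side",t) in R: print(t,tri(R["top",t],R["side",t]))
E
```

```text
pics
[ 0.1459 -0.6072  0.2139] [-3.1184 -0.3694  0.0003] 0.0 0.09188234210505197
top selector_axis 0.85 [204.0, 219.4] [0.5422 0.1363 0.083 ]
top selector_tip 0.66 [188.7, 245.6] [0.4853 0.1652 0.125 ]
top off_bar 0.64 [189.8, 249.3] [0.4745 0.1688 0.085 ]
top start_top 0.72 [265.1, 196.7] [ 0.5922 -0.0055  0.09  ]
top tester 0.96 [229.7, 211.3] [0.5624 0.0805 0.    ]
top candlestick 0.72 [133.2, 244.3] [0.4836 0.3228 0.    ]
top bowl 0.72 [313.3, 165.0] [ 0.6784 -0.1361  0.    ]
top jar 0.86 [181.1, 138.3] [0.7519 0.2033 0.    ]
side selector_axis 0.73 [223.0, 175.3] [0.5359 0.1398 0.083 ]
side selector_tip 0.54 [207.7, 161.4] [0.4953 0.1593 0.125 ]
side off_bar 0.79 [202.8, 174.2] [0.4771 0.1495 0.085 ]
side tester 0.8 [231.6, 209.2] [0.5526 0.0764 0.    ]
side candlestick 0.75 [223.0, 175.3] [0.5374 0.2249 0.    ]
side bowl 0.77 [282.5, 266.2] [ 0.6693 -0.1382  0.    ]
side jar 0.65 [287.0, 176.1] [ 0.7451  0.1959 -0.    ]
selector_axis [0.539  0.1359 0.0867]
selector_tip [0.4901 0.1659 0.1196]
off_bar [0.4744 0.172  0.0635]
```

```bash
python3 -c "
import cv2,numpy as np
a=cv2.imread('pics/top0.png');cv2.imwrite('pics/top0b.png',cv2.resize(a,(800,600),interpolation=cv2.INTER_CUBIC))"
```

```text
(no output)
```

View pics/top0b.png

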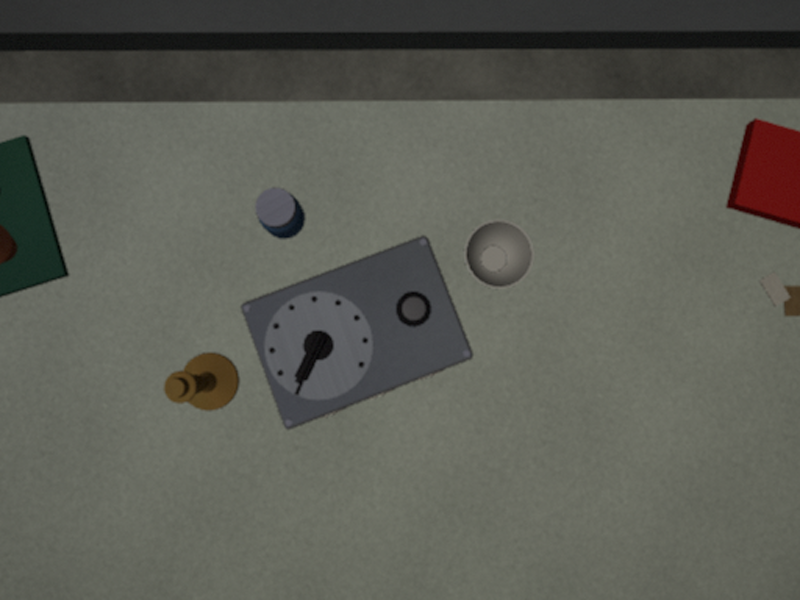

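View pics/side0.png

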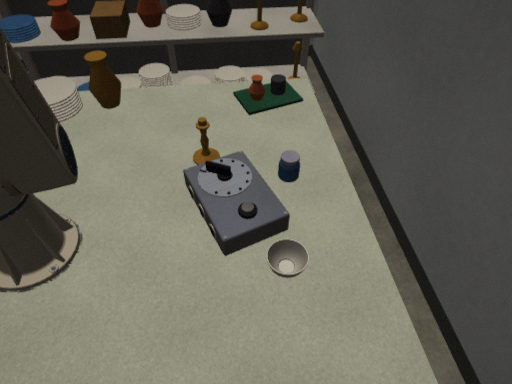

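The top picture (800×600) shows the handle pointing from the axis at (318,345) towards the off bar at (298,388). The studs run clockwise from (280,373), and the sixth is at (338,303). The button is at (414,309). The candlestick, jar and bowl are clear of the box. In the side view, the plate is at about (224,176) and the button at (248,210).

Next I'll move above the dial and look with the wrist camera.

```bash
cat >> h.py <<'E'
def rows(targets,p=None,xa=None):
    """targets: list of (x,y,z,xangle_deg world of tool x); prints rows for servo_tool"""
    s=observe();p=s["position"] if p is None else p;R=Ro.from_rotvec(s["tool_rot"]).as_matrix()
    a0=np.arctan2(R[1,0],R[0,0]);out=[]
    for x,y,z,a in targets:
        d=R.T@(np.array([x,y,z])-p)*100;t=(a0-np.radians(a)+np.pi)%(2*np.pi)-np.pi
        out.append([round(float(v),2) for v in (*d,t)])
    for o in out:print(o)
E
python3 - <<'E'
from h import *
import plant
print([n for n in dir(plant) if not n.startswith('__')][:60]); print(globals().get("grip_depth"))
p,W=cam("wrist");print(np.round(p["tool_from_camera"],3),p["camera_matrix"])
rows([(.45,.10,.40,104)])
E
```

```text
['Unreachable', 'capture', 'finish_job', 'grip_depth', 'observe', 'place_of', 'regions_of']
0.0187
[[-0.    -0.97  -0.245  0.068]
 [ 1.    -0.     0.    -0.   ]
 [-0.    -0.245  0.97  -0.171]
 [ 0.     0.     0.     1.   ]] [[282.56843717   0.         253.10667092]
 [  0.         282.56843717 188.21189986]
 [  0.           0.           1.        ]]
[46.09, -61.71, -18.54, -1.58]
```

```bash
python3 - <<'E'
from h import *
rows([(.56,.10,.32,104)])
E
```

```text
[56.79, -59.14, -10.54, -1.58]
```

Request:
servo_tool(
  steps=[
    {"gripper":0,"x":0,"y":0,"z":-10.5,"turn":0},
    {"gripper":0,"x":0,"y":0,"z":-10.5,"turn":0},
    {"gripper":0,"x":56.8,"y":-59.1,"z":-10.5,"turn":-1.58},
    {"gripper":0,"x":56.8,"y":-59.1,"z":-10.5,"turn":-1.58},
    {"gripper":0,"x":56.8,"y":-59.1,"z":-10.5,"turn":-1.58},
    {"gripper":0,"x":56.8,"y":-59.1,"z":-10.5,"turn":-1.58},
    {"gripper":0,"x":56.8,"y":-59.1,"z":-10.5,"turn":-1.58},
    {"gripper":0,"x":56.8,"y":-59.1,"z":-10.5,"turn":-1.58},
    {"gripper":0,"x":56.8,"y":-59.1,"z":-10.5,"turn":-1.58},
    {"gripper":0,"x":56.8,"y":-59.1,"z":-10.5,"turn":-1.58},
    {"gripper":0,"x":56.8,"y":-59.1,"z":-10.5,"turn":-1.58},
    {"gripper":0,"x":56.8,"y":-59.1,"z":-10.5,"turn":-1.58},
  ],
)

```text
time: 2.45
position: [0.4626, -0.0664, 0.32]
tool_rot: [1.931, 2.477, 0.001]
ft_force: [0.6, -0.7, -0.5]
finger_gap: 0.0002
```

```bash
python3 - <<'E'
from h import *
s=observe();print(s["time"],s["position"],s["tool_rot"],s["joints"],s["finger_gap"])
rows([(.56,.10,.32,104)])
E
```

```text
2.45 [ 0.46263591 -0.06640481  0.31996563] [1.93103235e+00 2.47674313e+00 6.42783877e-04] [-1.45654528e-01  7.01112992e-03  1.82187064e+00 -1.57318497e-04
  1.31161437e+00 -3.91973449e-01] 0.00022601139206165623
[13.76, 13.5, 0.0, 0.0]
```

Request:
servo_tool(
  steps=[
    {"gripper":0,"x":13.8,"y":13.5,"z":0,"turn":0},
    {"gripper":0,"x":13.8,"y":13.5,"z":0,"turn":0},
    {"gripper":0,"x":13.8,"y":13.5,"z":0,"turn":0},
    {"gripper":0,"x":13.8,"y":13.5,"z":0,"turn":0},
    {"gripper":0,"x":13.8,"y":13.5,"z":0,"turn":0},
    {"gripper":0,"x":13.8,"y":13.5,"z":0,"turn":0},
  ],
)

```text
time: 3.2
position: [0.5588, 0.0971, 0.3197]
tool_rot: [1.935, 2.475, -0.001]
ft_force: [-0.3, 0.7, -0.1]
finger_gap: 0.0001
```

```bash
cat > look.py <<'E'
from h import *
import sys
np.set_printoptions(precision=4,suppress=True)
s=observe();print(s["time"],s["position"],s["tool_rot"],s["ft_force"])
p,W=cam("wrist");cv2.imwrite(sys.argv[1],cv2.resize(p["color"],(800,600),interpolation=cv2.INTER_CUBIC))
for t,z in (("selector_axis",.083),("selector_tip",.125),("off_bar",.085),("start_top",.092),("tester",0)):
    for r in place_of(p,t)[:1]:
        u,v=np.round(r["position"]).astype(int);d=float(p["depth"][np.clip(v,0,383),np.clip(u,0,511)])
        o,dr=ray(p,W,r["position"]);print(t,r["p"],r["position"],atz(p,W,r["position"],z),"depth:",o+dr*d)
# dark blobs on the plate
E
python3 look.py pics/w1.png
```

```text
3.2 [0.5588 0.0971 0.3197] [ 1.9345  2.4752 -0.0006] [-0.2603  0.7111 -0.095 ]
selector_axis 0.55 [249.6, 133.4] [0.5425 0.1403 0.083 ] depth: [0.5424 0.1427 0.1229]
selector_tip 0.73 [210.6, 107.7] [0.4878 0.1616 0.125 ] depth: [0.4879 0.1616 0.1255]
off_bar 0.87 [207.2, 103.3] [0.4762 0.1659 0.085 ] depth: [0.4763 0.1659 0.0858]
tester 0.59 [247.8, 133.0] [0.5396 0.1354 0.    ] depth: [0.54   0.1426 0.1228]
```

View pics/w1.png

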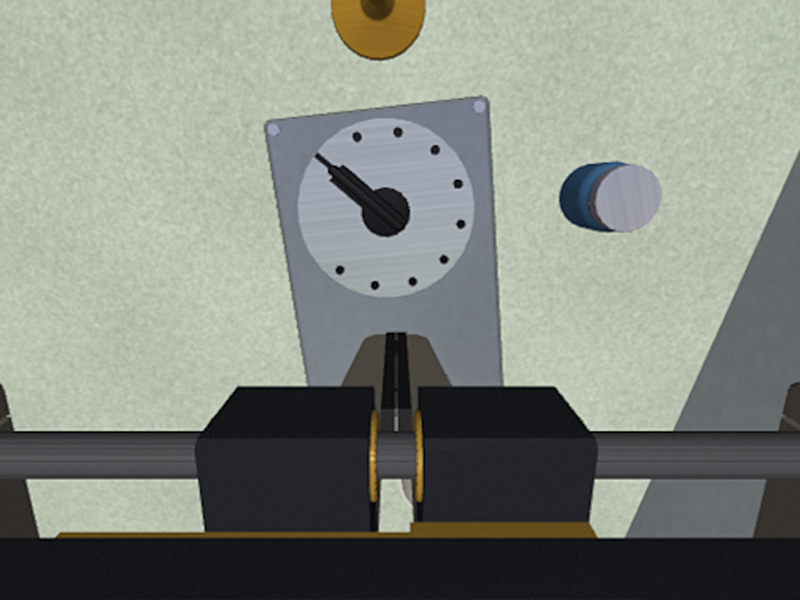

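The wrist picture shows the handle in line with the off bar at (320,157), so it starts in off. The studs run clockwise from (357,137), and the sixth is at (444,260), opposite the bar. I'll fit the dial from the studs.

```bash
cat > fit.py <<'E'
from h import *
from scipy.optimize import least_squares
p,W=cam("wrist");g=cv2.cvtColor(p["color"],cv2.COLOR_BGR2GRAY)
px=np.array([(357,137),(398,132),(435,150),(458,184),(461,224),(444,260),(413,282),(375,286),(340,270)])*.64
P=[]
for u,v in px:
    a,b=int(round(u)),int(round(v));w=g[b-6:b+7,a-6:a+7].astype(float);w=np.clip(w.max()*.75-w,0,None)
    yy,xx=np.mgrid[b-6:b+7,a-6:a+7];P.append(atz(p,W,((w*xx).sum()/w.sum(),(w*yy).sum()/w.sum()),.085)[:2])
P=np.array(P);n=np.arange(1,10)
f=lambda q:(np.c_[q[0]+.069*np.cos(q[2]-n*np.pi/6),q[1]+.069*np.sin(q[2]-n*np.pi/6)]-P).ravel()
r=least_squares(f,[.54,.136,2.7]);c=r.x
print("axis",c[:2],"off deg",np.degrees(c[2]),"rms mm",1e3*np.sqrt(r.cost*2/18))
yaw=c[2]-np.radians(135);print("yaw",np.degrees(yaw),"button",c[:2]-.15*np.array([-np.sin(yaw),np.cos(yaw)]))
# button depth from top cam
p,W=cam("top");R=regions_of(p,"start_top")
for k in R[:1]:
    print(k["p"],k["position"],atz(p,W,k["position"],.09))
pl=place_of(p,"start_top");print(pl[:1])
u,v=np.round(pl[0]["position"]).astype(int);d=np.median(p["depth"][v-2:v+3,u-2:u+3]);o,dr=ray(p,W,pl[0]["position"]);print("btn by depth",o+dr*d)
E
python3 fit.py
```

```text
axis [0.53894643 0.13687887] off deg 154.9964003320178 rms mm 0.0944715367873199
yaw 19.99640033201779 button [ 0.5902406  -0.00407825]
0.67 [264.0, 197.4] [ 0.59065133 -0.00295443  0.09      ]
[{'position': [266.0, 196.5], 'p': 0.72}]
btn by depth [ 0.59187194 -0.00698721  0.10179421]
```

```bash
cat >> h.py <<'E'
C=np.array([.5389,.1369])
def pose(th,g,z,rad=.045):
    f=np.radians(155-th);r=np.array([np.cos(f),np.sin(f)]);t=np.array([np.sin(f),-np.cos(f)])
    return (*(C+rad*r-g*t),z,155-th)
E
python3 - <<'E'
from h import *
rows([pose(0,.045,.20),pose(0,.045,.104)])
E
```

```text
[3.6, -7.37, 11.96, -0.89]
[3.6, -7.37, 21.56, -0.89]
```

Request:
servo_tool(
  steps=[
    {"gripper":0,"x":3.6,"y":-7.4,"z":12,"turn":-0.89},
    {"gripper":0,"x":3.6,"y":-7.4,"z":12,"turn":-0.89},
    {"gripper":0,"x":3.6,"y":-7.4,"z":12,"turn":-0.89},
    {"gripper":0,"x":3.6,"y":-7.4,"z":12,"turn":-0.89},
    {"gripper":0,"x":3.6,"y":-7.4,"z":12,"turn":-0.89},
    {"gripper":0,"x":3.6,"y":-7.4,"z":12,"turn":-0.89},
    {"gripper":0,"x":3.6,"y":-7.4,"z":16,"turn":-0.89},
    {"gripper":0,"x":3.6,"y":-7.4,"z":19,"turn":-0.89},
    {"gripper":0,"x":3.6,"y":-7.4,"z":21.6,"turn":-0.89},
    {"gripper":0,"x":3.6,"y":-7.4,"z":21.6,"turn":-0.89},
  ],
)

```text
time: 4.95
position: [0.4775, 0.1149, 0.1022]
tool_rot: [-0.683, -3.063, 0.002]
ft_force: [0.5, 0.8, -0.0]
finger_gap: 0.0004
```

```bash
python3 - <<'E'
from h import *
print(observe()["joints"])
rows([pose(0,g,.104) for g in (.045,.035,.026)]+[pose(t,.026,.104) for t in (5,10,15,20,25,30)])
E
python3 look.py pics/w2.png
```

```text
[ 2.33098584e-01  2.96442190e-01  2.01199525e+00 -7.56431731e-06
  8.36699298e-01 -8.99093570e-01]
[-0.13, 0.09, -0.18, -0.0]
[-0.13, 1.09, -0.18, -0.0]
[-0.13, 1.99, -0.19, -0.0]
[0.08, 2.39, -0.19, 0.08]
[0.26, 2.81, -0.19, 0.17]
[0.39, 3.24, -0.19, 0.26]
[0.49, 3.68, -0.19, 0.35]
[0.55, 4.13, -0.19, 0.43]
[0.57, 4.58, -0.19, 0.52]
4.95 [0.4775 0.1149 0.1022] [-0.6827 -3.0632  0.0024] [ 0.545   0.7812 -0.0248]
selector_tip 0.8 [338.7, 220.1] [0.4853 0.1637 0.125 ] depth: [0.4876 0.1643 0.1203]
off_bar 0.84 [320.1, 186.5] [0.4761 0.1661 0.085 ] depth: [0.4757 0.166  0.0861]
```

View pics/w2.png

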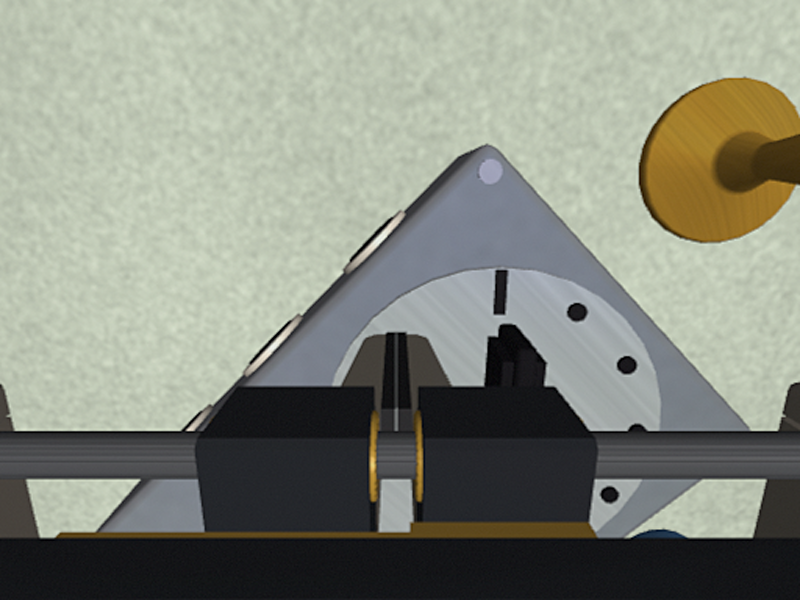

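The finger is left of the handle at about (395,380), and the handle end is at (515,360). I'll push the first click.

Request:
servo_tool(
  steps=[
    {"gripper":0,"x":-0.1,"y":0.6,"z":-0.2,"turn":0},
    {"gripper":0,"x":-0.1,"y":1.1,"z":-0.2,"turn":0},
    {"gripper":0,"x":-0.1,"y":1.6,"z":-0.2,"turn":0},
    {"gripper":0,"x":-0.1,"y":2.0,"z":-0.2,"turn":0},
    {"gripper":0,"x":0.1,"y":2.4,"z":-0.2,"turn":0.08},
    {"gripper":0,"x":0.25,"y":2.8,"z":-0.2,"turn":0.17},
    {"gripper":0,"x":0.4,"y":3.25,"z":-0.2,"turn":0.26},
    {"gripper":0,"x":0.5,"y":3.7,"z":-0.2,"turn":0.35},
    {"gripper":0,"x":0.5,"y":3.7,"z":-0.2,"turn":0.35},
  ],
)

```text
time: 6.38
position: [0.49, 0.1512, 0.1055]
tool_rot: [-1.201, -2.903, -0.0]
ft_force: [0.1, 0.6, -0.5]
finger_gap: 0.0004
```

```bash
cat > ang.py <<'E'
from h import *
s=observe();print(round(s["time"],2),np.round(s["position"],4),np.round(s["ft_force"],1),np.round(s["joints"][5],2))
R=Ro.from_rotvec(s["tool_rot"]).as_matrix();print("finger th",155-np.degrees(np.arctan2(R[1,0],R[0,0])))
for n in("top","side","wrist"):
    p,W=cam(n)
    for r in place_of(p,"selector_tip")[:1]:
        X=atz(p,W,r["position"],.125)[:2]-C;print(n,round(r["p"],2),"theta",round((155-np.degrees(np.arctan2(X[1],X[0])))%360,1),"rad",np.linalg.norm(X).round(3))
    # depth based: points 112..128 mm high within 62 mm of axis
    v,u=np.mgrid[0:384,0:512];d=p["depth"];K=p["camera_matrix"]
    pc=np.stack([(u-K[0,2])/K[0,0]*d,(v-K[1,2])/K[1,1]*d,d],-1)@W[:3,:3].T+W[:3,3]
    q=pc[(d>0)&(pc[...,2]>.119)&(pc[...,2]<.131)];q=q[:,:2]-C;q=q[np.hypot(*q.T)<.064]
    q=q[np.hypot(*q.T)>.025]
    if len(q)>8: 
        m=q.mean(0);print("  depth",len(q),"theta",round((155-np.degrees(np.arctan2(m[1],m[0])))%360,1))
E
python3 ang.py
```

```text
6.38 [0.49   0.1512 0.1055] [ 0.1  0.6 -0.5] -0.49
finger th 19.97043688414078
side 0.59 theta 31.3 rad 0.061
  depth 59 theta 356.2
wrist 0.56 theta 23.7 rad 0.058
  depth 1039 theta 14.4
```

```bash
python3 - <<'E'
from h import *
rows([pose(t,.026,.104) for t in (25,30,35,40,45,50,55,60,65,70,75,80)])
E
```

```text
[0.26, 0.28, 0.16, 0.09]
[0.43, 0.7, 0.16, 0.17]
[0.57, 1.13, 0.16, 0.26]
[0.67, 1.57, 0.16, 0.35]
[0.73, 2.02, 0.16, 0.44]
[0.75, 2.48, 0.16, 0.52]
[0.73, 2.93, 0.16, 0.61]
[0.67, 3.38, 0.16, 0.7]
[0.57, 3.82, 0.16, 0.79]
[0.43, 4.25, 0.16, 0.87]
[0.26, 4.67, 0.16, 0.96]
[0.05, 5.07, 0.16, 1.05]
```

Request:
servo_tool(
  steps=[
    {"gripper":0,"x":0.25,"y":0.3,"z":0.1,"turn":0.09},
    {"gripper":0,"x":0.45,"y":0.7,"z":0.1,"turn":0.17},
    {"gripper":0,"x":0.55,"y":1.15,"z":0.1,"turn":0.26},
    {"gripper":0,"x":0.65,"y":1.55,"z":0.1,"turn":0.35},
    {"gripper":0,"x":0.75,"y":2.0,"z":0.1,"turn":0.44},
    {"gripper":0,"x":0.75,"y":2.5,"z":0.1,"turn":0.52},
    {"gripper":0,"x":0.75,"y":2.5,"z":0.1,"turn":0.52},
  ],
)

```text
time: 7.55
position: [0.5018, 0.1738, 0.1043]
tool_rot: [-1.907, -2.496, 0.001]
ft_force: [-2.3, -0.2, -0.6]
finger_gap: 0.0005
```

```bash
python3 ang.py; python3 - <<'E'
from h import *
rows([pose(t,.026,.104) for t in (55,60,65,70,75,80)])
E
```

```text
7.55 [0.5018 0.1738 0.1043] [-2.3 -0.2 -0.6] 0.06
finger th 49.76093987392002
side 0.6 theta 56.5 rad 0.067
  depth 72 theta 27.5
wrist 0.73 theta 43.6 rad 0.058
  depth 827 theta 38.6
[0.22, 0.55, 0.01, 0.09]
[0.39, 0.97, 0.01, 0.18]
[0.52, 1.4, 0.01, 0.27]
[0.62, 1.85, 0.01, 0.35]
[0.68, 2.3, 0.01, 0.44]
[0.7, 2.75, 0.01, 0.53]
```

```bash
python3 - <<'E'
from h import *
rows([pose(t,.0215,.104) for t in (47,52)]+[pose(t,.0215,.104) for t in (57,62,67,72,77,82)])
E
```

```text
[-0.11, 0.36, 0.01, -0.05]
[0.08, 0.76, 0.01, 0.04]
[0.23, 1.16, 0.01, 0.13]
[0.35, 1.58, 0.01, 0.21]
[0.43, 2.01, 0.01, 0.3]
[0.48, 2.44, 0.01, 0.39]
[0.48, 2.88, 0.01, 0.48]
[0.45, 3.31, 0.0, 0.56]
```

Request:
servo_tool(
  steps=[
    {"gripper":0,"x":0.1,"y":0.4,"z":0,"turn":0.02},
    {"gripper":0,"x":0.1,"y":0.75,"z":0,"turn":0.04},
    {"gripper":0,"x":0.1,"y":0.75,"z":0,"turn":0.04},
  ],
)

```text
time: 8.22
position: [0.5101, 0.1771, 0.1048]
tool_rot: [1.958, 2.456, 0.002]
ft_force: [0.3, -0.2, 0.4]
finger_gap: -0.0001
```

```bash
python3 ang.py; python3 - <<'E'
from h import *
rows([pose(t,.0215,.104) for t in (52,57,62,67,72,77,82)])
E
```

```text
8.22 [0.5101 0.1771 0.1048] [ 0.3 -0.2  0.4] 0.11
finger th 52.10911435020763
side 0.7 theta 62.6 rad 0.057
  depth 63 theta 44.6
wrist 0.88 theta 59.5 rad 0.06
  depth 1004 theta 49.2
[-0.05, -0.17, 0.06, -0.0]
[0.12, 0.23, 0.06, 0.09]
[0.25, 0.65, 0.06, 0.17]
[0.35, 1.07, 0.06, 0.26]
[0.41, 1.5, 0.06, 0.35]
[0.44, 1.94, 0.07, 0.43]
[0.42, 2.37, 0.07, 0.52]
```

Second click (60°) is done, and the force has dropped to zero. Now the third.

Request:
servo_tool(
  steps=[
    {"gripper":0,"x":0.1,"y":0.25,"z":0,"turn":0.09},
    {"gripper":0,"x":0.25,"y":0.65,"z":0,"turn":0.17},
    {"gripper":0,"x":0.35,"y":1.05,"z":0,"turn":0.26},
    {"gripper":0,"x":0.4,"y":1.5,"z":0,"turn":0.35},
    {"gripper":0,"x":0.45,"y":1.95,"z":0,"turn":0.43},
    {"gripper":0,"x":0.4,"y":2.35,"z":0,"turn":0.52},
    {"gripper":0,"x":0.4,"y":2.35,"z":0,"turn":0.52},
  ],
)

```text
time: 9.4
position: [0.5315, 0.186, 0.1046]
tool_rot: [2.523, 1.872, 0.001]
ft_force: [-0.3, -0.2, -1.1]
finger_gap: 0.0004
```

```bash
python3 ang.py; python3 - <<'E'
from h import *
rows([pose(t,.0215,.104) for t in (82,87,92,97,102,107,112)])
E
```

```text
9.4 [0.5315 0.186  0.1046] [-0.3 -0.2 -1.1] 0.63
finger th 81.86579431599984
top 0.35 theta 356.1 rad 0.058
side 0.63 theta 89.6 rad 0.057
  depth 71 theta 74.6
wrist 0.95 theta 86.7 rad 0.057
  depth 1084 theta 77.1
[0.04, 0.02, 0.06, 0.0]
[0.21, 0.42, 0.06, 0.09]
[0.34, 0.84, 0.06, 0.18]
[0.44, 1.26, 0.06, 0.26]
[0.5, 1.69, 0.06, 0.35]
[0.52, 2.13, 0.06, 0.44]
[0.51, 2.56, 0.06, 0.53]
```

Request:
servo_tool(
  steps=[
    {"gripper":0,"x":0.2,"y":0.4,"z":0,"turn":0.09},
    {"gripper":0,"x":0.35,"y":0.85,"z":0,"turn":0.18},
    {"gripper":0,"x":0.45,"y":1.25,"z":0,"turn":0.26},
    {"gripper":0,"x":0.5,"y":1.7,"z":0,"turn":0.35},
    {"gripper":0,"x":0.5,"y":2.15,"z":0,"turn":0.44},
    {"gripper":0,"x":0.5,"y":2.55,"z":0,"turn":0.53},
    {"gripper":0,"x":0.5,"y":2.55,"z":0,"turn":0.53},
  ],
)

```text
time: 10.58
position: [0.5573, 0.1832, 0.1046]
tool_rot: [2.925, 1.146, 0.0]
ft_force: [0.4, 0.5, 0.9]
finger_gap: 0.0004
```

```bash
python3 ang.py; python3 - <<'E'
from h import *
rows([pose(t,.0215,.104) for t in (112,117,122,127,132,137,142)])
E
```

```text
10.57 [0.5573 0.1832 0.1046] [0.4 0.5 0.9] 1.14
finger th 112.21902237813606
top 0.81 theta 112.7 rad 0.062
side 0.53 theta 118.0 rad 0.065
  depth 78 theta 109.8
wrist 0.6 theta 118.1 rad 0.058
  depth 1084 theta 107.8
[0.01, 0.01, 0.06, -0.0]
[0.18, 0.41, 0.06, 0.08]
[0.32, 0.82, 0.06, 0.17]
[0.42, 1.25, 0.06, 0.26]
[0.48, 1.68, 0.06, 0.35]
[0.51, 2.11, 0.06, 0.43]
[0.49, 2.55, 0.06, 0.52]
```

Fourth click (about 120°) is done. Now the fifth.

Request:
servo_tool(
  steps=[
    {"gripper":0,"x":0.2,"y":0.4,"z":0,"turn":0.09},
    {"gripper":0,"x":0.3,"y":0.8,"z":0,"turn":0.17},
    {"gripper":0,"x":0.4,"y":1.25,"z":0,"turn":0.26},
    {"gripper":0,"x":0.5,"y":1.7,"z":0,"turn":0.35},
    {"gripper":0,"x":0.5,"y":2.1,"z":0,"turn":0.43},
    {"gripper":0,"x":0.5,"y":2.55,"z":0,"turn":0.52},
    {"gripper":0,"x":0.5,"y":2.55,"z":0,"turn":0.52},
  ],
)

```text
time: 11.75
position: [0.5781, 0.1679, 0.1046]
tool_rot: [-3.121, -0.355, 0.0]
ft_force: [-1.1, -0.1, -0.1]
finger_gap: 0.0007
```

```bash
python3 ang.py; python3 - <<'E'
from h import *
rows([pose(t,.0215,.104) for t in (142,147,152,157,162,167,171)])
E
```

```text
11.75 [0.5781 0.1679 0.1046] [-1.1 -0.1 -0.1] 1.62
finger th 142.01431799864758
top 0.47 theta 230.3 rad 0.014
side 0.79 theta 147.1 rad 0.065
  depth 68 theta 145.3
wrist 0.64 theta 148.6 rad 0.058
  depth 1089 theta 137.7
[-0.01, 0.0, 0.06, -0.0]
[0.16, 0.4, 0.06, 0.09]
[0.29, 0.82, 0.06, 0.17]
[0.39, 1.24, 0.06, 0.26]
[0.45, 1.67, 0.06, 0.35]
[0.47, 2.11, 0.06, 0.44]
[0.47, 2.46, 0.06, 0.51]
```

Fifth click (about 150°) is done. Now the sixth, after which I'll back the finger off.

Request:
servo_tool(
  steps=[
    {"gripper":0,"x":0.15,"y":0.4,"z":0,"turn":0.09},
    {"gripper":0,"x":0.3,"y":0.8,"z":0,"turn":0.17},
    {"gripper":0,"x":0.4,"y":1.25,"z":0,"turn":0.26},
    {"gripper":0,"x":0.45,"y":1.65,"z":0,"turn":0.35},
    {"gripper":0,"x":0.45,"y":2.1,"z":0,"turn":0.44},
    {"gripper":0,"x":0.45,"y":2.45,"z":0,"turn":0.51},
    {"gripper":0,"x":0.45,"y":2.45,"z":0,"turn":0.51},
  ],
)

```text
time: 12.92
position: [0.5879, 0.145, 0.1046]
tool_rot: [3.11, -0.444, -0.0]
ft_force: [-0.2, 0.2, 0.4]
finger_gap: 0.0003
```

```bash
python3 ang.py; python3 - <<'E'
from h import *
rows([pose(171,.04,.104),pose(171,.04,.30),(.5902,-.0041,.30,104),(.5902,-.0041,.30,20)])
E
```

```text
12.93 [0.5879 0.145  0.1046] [-0.2  0.2  0.4] 2.09
finger th 171.2359214011848
side 0.55 theta 166.7 rad 0.059
  depth 69 theta 176.4
wrist 0.58 theta 177.4 rad 0.058
  depth 1112 theta 167.2
[0.01, -1.85, 0.06, -0.0]
[0.01, -1.85, -19.54, -0.0]
[4.39, 14.27, -19.54, -2.1]
[4.39, 14.27, -19.54, -0.63]
```

Request:
servo_tool(
  steps=[
    {"gripper":0,"x":0,"y":-0.9,"z":0,"turn":0},
    {"gripper":0,"x":0,"y":-1.8,"z":0,"turn":0},
    {"gripper":0,"x":0,"y":-1.8,"z":-5,"turn":0},
    {"gripper":0,"x":0,"y":-1.8,"z":-10,"turn":0},
    {"gripper":0,"x":-1.4,"y":5.1,"z":-21.5,"turn":-2.1},
    {"gripper":0,"x":-1.4,"y":5.1,"z":-21.5,"turn":-2.1},
    {"gripper":0,"x":-1.4,"y":5.1,"z":-21.5,"turn":-2.1},
    {"gripper":0,"x":-1.4,"y":5.1,"z":-21.5,"turn":-2.1},
    {"gripper":0,"x":-1.4,"y":5.1,"z":-21.5,"turn":-2.1},
    {"gripper":0,"x":-1.4,"y":5.1,"z":-21.5,"turn":-2.1},
    {"gripper":0,"x":-1.4,"y":5.1,"z":-21.5,"turn":-2.1},
    {"gripper":0,"x":-1.4,"y":5.1,"z":-21.5,"turn":-2.1},
  ],
)

```text
time: 14.72
position: [0.5604, 0.1007, 0.3197]
tool_rot: [-2.573, -1.803, -0.0]
ft_force: [0.1, 0.2, -0.7]
finger_gap: 0.0005
```

Request:
servo_tool(
  steps=[
    {"gripper":0,"x":0,"y":0,"z":0,"turn":-0.7},
    {"gripper":0,"x":0,"y":0,"z":0,"turn":-0.7},
    {"gripper":0,"x":0,"y":0,"z":0,"turn":-0.7},
    {"gripper":0,"x":0,"y":0,"z":0,"turn":-0.7},
  ],
)

```text
time: 15.22
position: [0.5604, 0.1007, 0.3196]
tool_rot: [-1.8, -2.575, -0.0]
ft_force: [0.1, -0.0, -0.3]
finger_gap: 0.0001
```

```bash
python3 ang.py; python3 look.py pics/w3.png; python3 - <<'E'
from h import *
rows([(.5902,-.0041,z,104) for z in (.20,.12,.10,.092,.086)])
E
```

```text
15.22 [0.5604 0.1007 0.3196] [ 0.1 -0.  -0.3] -0.18
finger th 44.897738850387285
side 0.68 theta 161.5 rad 0.067
  depth 60 theta 182.6
wrist 0.57 theta 177.5 rad 0.057
  depth 293 theta 178.6
15.525 [0.5603 0.1003 0.3196] [1.81   2.5677 0.0001] [ 0.2678 -0.3049 -0.2524]
selector_axis 0.6 [248.7, 134.0] [0.539  0.1406 0.083 ] depth: [0.5387 0.143  0.1228]
selector_tip 0.88 [281.9, 170.7] [0.5955 0.1131 0.125 ] depth: [0.6019 0.1075 0.0855]
off_bar 0.72 [212.4, 98.5] [0.4763 0.1692 0.085 ] depth: [0.4762 0.1692 0.0844]
tester 0.9 [247.2, 171.8] [0.5588 0.0729 0.    ] depth: [0.5549 0.0888 0.0847]
[-10.81, -0.7, 11.96, 0.1]
[-10.81, -0.7, 19.96, 0.1]
[-10.81, -0.7, 21.96, 0.1]
[-10.81, -0.7, 22.76, 0.1]
[-10.81, -0.7, 23.36, 0.1]
```

View pics/w3.png

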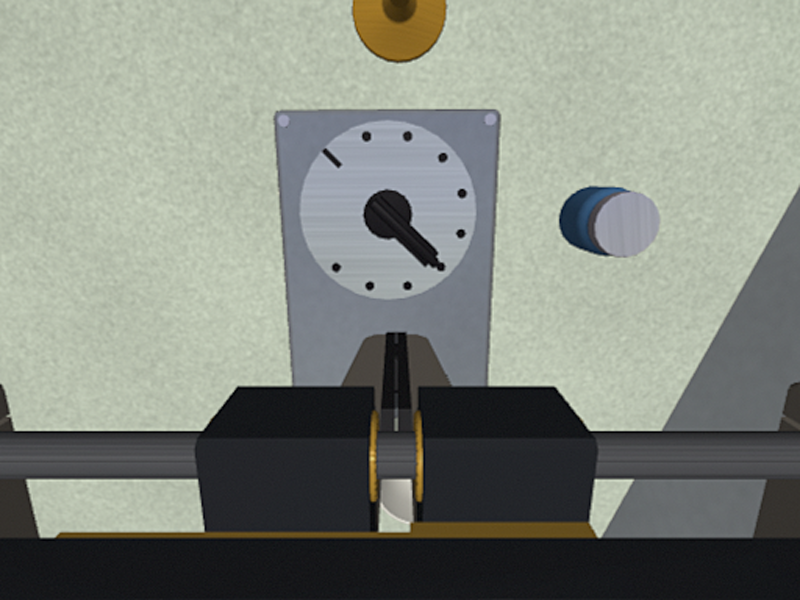

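The handle end stands at the sixth stud (441,267), with three studs after it and the off bar opposite at (331,158). Now the button.

Request:
servo_tool(
  steps=[
    {"gripper":0,"x":-10.8,"y":-0.7,"z":12,"turn":0.1},
    {"gripper":0,"x":-10.8,"y":-0.7,"z":12,"turn":0.1},
    {"gripper":0,"x":-10.8,"y":-0.7,"z":12,"turn":0.1},
    {"gripper":0,"x":-10.8,"y":-0.7,"z":12,"turn":0.1},
    {"gripper":0,"x":-10.8,"y":-0.7,"z":16,"turn":0.1},
    {"gripper":0,"x":-10.8,"y":-0.7,"z":19.5,"turn":0.1},
    {"gripper":0,"x":-10.8,"y":-0.7,"z":20.5,"turn":0.1},
    {"gripper":0,"x":-10.8,"y":-0.7,"z":21,"turn":0.1},
    {"gripper":0,"x":-10.8,"y":-0.7,"z":21,"turn":0.1},
  ],
)

```text
time: 16.95
position: [0.591, -0.0036, 0.1108]
tool_rot: [1.932, 2.476, 0.002]
ft_force: [-0.2, -0.2, -0.2]
finger_gap: 0.0002
```

```bash
python3 - <<'E'
from h import *
p,W=cam("side")
r=regions_of(p,"start_top");print(r[0]["p"],r[0]["position"])if r else 0
a=p["color"][140:260,150:310];cv2.imwrite("pics/s2.png",cv2.resize(a,(800,600),interpolation=cv2.INTER_CUBIC))
E
```

```text
(no output)
```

View pics/s2.png

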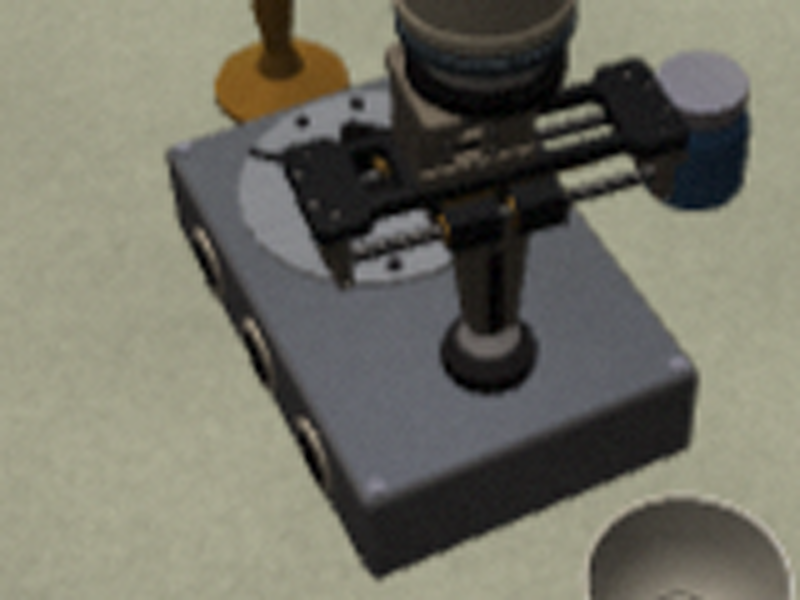

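The fingertip is at (490,320), over the middle of the button cap at (490,345). I'll descend in small steps.

Request:
servo_tool(
  steps=[
    {"gripper":0,"x":0,"y":0,"z":0.3,"turn":0},
    {"gripper":0,"x":0,"y":0,"z":0.6,"turn":0},
    {"gripper":0,"x":0,"y":0,"z":0.9,"turn":0},
    {"gripper":0,"x":0,"y":0,"z":1.2,"turn":0},
    {"gripper":0,"x":0,"y":0,"z":1.2,"turn":0},
  ],
)

```text
time: 17.68
position: [0.5903, -0.004, 0.0976]
tool_rot: [1.933, 2.476, 0.0]
ft_force: [-0.8, -0.2, 4.0]
finger_gap: 0.0004
```

Request:
servo_tool(
  steps=[
    {"gripper":0,"x":0,"y":0,"z":0.1,"turn":0},
    {"gripper":0,"x":0,"y":0,"z":0.2,"turn":0},
    {"gripper":0,"x":0,"y":0,"z":0.2,"turn":0},
  ],
)

```text
time: 18.05
position: [0.5903, -0.004, 0.0963]
tool_rot: [1.933, 2.476, 0.0]
ft_force: [-2.5, -0.5, 10.2]
finger_gap: 0.0004
```

Request:
servo_tool(
  steps=[
    {"gripper":0,"x":0,"y":0,"z":0.1,"turn":0},
    {"gripper":0,"x":0,"y":0,"z":0.1,"turn":0},
  ],
)

```text
time: 18.3
position: [0.5903, -0.004, 0.0962]
tool_rot: [1.933, 2.476, 0.0]
ft_force: [-6.2, 0.7, 19.2]
finger_gap: 0.0003
```

The button is at its stop: the force rose to 19 N with no further travel. Now I'll retract and look.

Request:
servo_tool(
  steps=[
    {"gripper":0,"x":0,"y":0,"z":-0.6,"turn":0},
    {"gripper":0,"x":0,"y":0,"z":-2,"turn":0},
    {"gripper":0,"x":0,"y":0,"z":-6,"turn":0},
    {"gripper":0,"x":0,"y":0,"z":-12,"turn":0},
    {"gripper":0,"x":9,"y":0,"z":-22,"turn":0},
    {"gripper":0,"x":18,"y":-3,"z":-24,"turn":0},
    {"gripper":0,"x":18,"y":-3,"z":-24,"turn":0},
    {"gripper":0,"x":18,"y":-3,"z":-24,"turn":0},
    {"gripper":0,"x":18,"y":-3,"z":-24,"turn":0},
  ],
)

```text
time: 19.42
position: [0.5171, 0.1651, 0.3364]
tool_rot: [1.929, 2.478, 0.004]
ft_force: [0.7, 1.0, 0.5]
finger_gap: 0.0004
```

```bash
python3 ang.py; python3 - <<'E'
from h import *
p,W=cam("top");cv2.imwrite("pics/w4.png",cv2.resize(p["color"][110:300,100:353],(799,600),interpolation=cv2.INTER_CUBIC))
for t in("candlestick","bowl","jar"):
    for r in place_of(p,t)[:1]:print(t,r["p"],r["position"])
r=place_of(p,"start_top")
if r:
    u,v=np.round(r[0]["position"]).astype(int);d=np.median(p["depth"][v-2:v+3,u-2:u+3]);o,dr=ray(p,W,r[0]["position"]);print("btn by depth",o+dr*d)
E
```

```text
19.43 [0.5171 0.1651 0.3364] [0.7 1.  0.5] 0.06
finger th 50.79534430428451
top 0.57 theta 173.6 rad 0.061
  depth 98 theta 180.4
side 0.77 theta 183.9 rad 0.064
  depth 56 theta 181.7
wrist 0.89 theta 176.1 rad 0.059
  depth 244 theta 178.2
bowl 0.85 [314.0, 163.3]
jar 0.55 [182.2, 141.7]
btn by depth [ 0.58955525 -0.00784292  0.10207561]
```

View pics/w4.png

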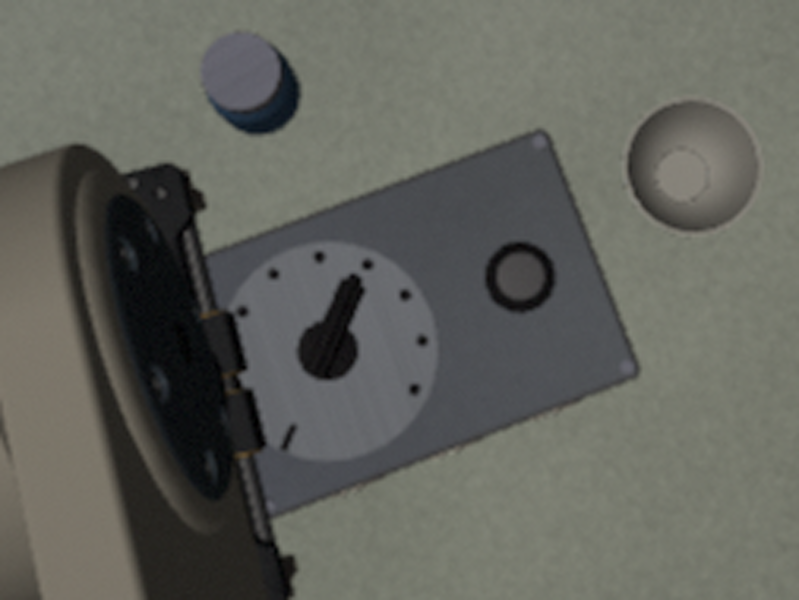

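The top crop shows the handle (tip at 355,280) pointing at the sixth stud (367,264), with the off bar opposite at (290,437). The button at (520,277) is back out, with its top at 0.102 m as before. The jar and bowl are in place.

```bash
python3 -c "
from plant import *
print(finish_job())"
```

```text
the job is handed in; nothing more can be done
None
```

I pushed the selector with the closed fingertip, one click at a time, from off to the sixth stud. I then pressed the button to its stop, let it come back out, and handed the job in at about 20 s of the 58 s allowed.

- **Selector:** The last depth readings put it at 178–182° against a target of 180°, and the final top picture shows the handle pointing at the sixth stud. The network's own tip estimates were looser, at 174–184°.
- **Clicks:** The second click fell just short on the first push. The reading was about 44° with the finger still pressing, so I pushed a few millimetres further. The other five clicked on the first push.
- **Button:** It travelled about 6 mm. It was at its stop because the force rose from 10 to 19 N with almost no further movement. Afterwards its top was back at 0.102 m, where it started.
- **Other objects:** The bowl and jar are where they were. The arm hid the candlestick in the last picture. It was in place in the wrist picture after the sixth click and, at least its foot, in the side picture just before the button press. I saw no unexpected contact force.

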